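Fit the splined T-handle to the gluing press and clamp the rose quartz egg

ROBOT

A 7-joint arm with a two-finger parallel gripper is mounted at the origin on the work surface. World frame = base frame: x ahead of the robot, y to its left, z up, the work surface at z = 0. Lengths are in mm, angles in degrees, forces in N, time in s.
With the tool pointing down it reaches from about 400 to 850 mm from the base axis. Payload 10.4 kg.
Tool frame: the origin (TCP) lies midway between the tips of the shut fingers; the grasp point (between the pads) lies 19 mm behind it; z points along the fingers, y is the direction in which the jaws open and shut (so a half turn about z gives the same grasp; the last joint's range is limited). The gripper opens to 85 mm and grips with 20 to 120 N. Pads are 22 mm wide; open, the fingers measure 114 mm over their backs; the gripper's body (76 mm by 85 mm) begins 54 mm behind the grasp point. The pads swing forward as they close: fully open they stand 13 mm farther back than shut.
Start: joints at [-67.128, 19.034, -3.707, 83.658, 1.238, 77.344, -5.071], TCP at [255.867, 570.248, 231.338] pointing down, gripper open.
Joint ranges: [-148.97, 148.97], [-28.65, 121.19], [-84.17, 76.75], [9.2, 138.47], [-72.65, 252.65], [3.7, 117.97], [-149.18, 149.18]. Speed limits (degrees/s): [127.2, 127.2, 159.86, 159.86, 180, 180, 180].

INTERFACE

Orientations are given as a 3x3 rotation matrix whose columns are the frame's x, y, z axes.
In Python, from cell import r gives the robot as it stands.
- The arm moves only by the tool servo_tool, never from a script. Its argument "deltas" is a list of rows, each an object with "offset": the shift along the tool's x, y, z in mm, a list of three; "twist": the turn about the tool's z in rad. A call has exactly 8 rows; each row is the pose to reach, as a shift and turn from the pose commanded when the call began, along the tool's axes at that moment; what a row does not reach only later rows make up. A row lasts 1/12 s, in which the tool goes at most 41.7 mm and 7.16 degrees, less where a joint would pass 70% of its speed; a pose out of reach is approached as far as the arm can. A call with a gripper value outside its range is refused whole. "grip" is the opening, from 0 (shut) to 1 (fully open), set as the call begins (left out, the last holds). The fingers move at their own pace and stop on an object; "newtons" is the grip in N (left out, the last holds). Time passes only in rows, so rows that repeat a pose let the fingers close, or fill a call up. It gives the time, the measured TCP pose, the force and the opening at its end, in the units of the state.
- r.read_state(): the state, without advancing time (a new reading comes with each control period).
- r.get_image(name): name is "scene" or "top" or "wrist"; returns (picture, depth): 480x640x3 uint8, red, green, blue; 480x640 float32, mm along the optical axis (not along the pixel's ray), 0 where there is no reading.
- r.camera_info(name): a dict with "fov_y" (degrees; the focal length in pixels is half the picture's height over the tangent of half this angle, whatever the lens; pixels are square), "cx", "cy" (the principal point, pixels), "R" (3x3) and "t" (3): a world point X has camera coordinates R X + t. Camera axes: x right, y down, z forward; pixel columns grow to the right and rows downward; lengths in mm; the calibration is good to about 2 mm. A picture is of the moment at which its call begins: read the wrist's pose just before it. camera_info takes no time and is no camera call; for the wrist camera it gives the pose at the moment of the call.
- r.finish_job(): hands the job in, once; it reports no verdict.
Trained networks look in the newest picture that a camera, given by its name, has taken for a name from the list of things; names that differ only in an ending like _2 or _b are one class to them, and where a whole thing is asked for, a point or a joint stands for the part that bears it (a point fixed in the world has none). Each returns a list of dicts, best first, with "confidence" (0 to 1); they miss things now and then, are a little off and sometimes report something else, mostly with a low value. They report only what shows in the picture. A call takes as long as a camera call. They do not tell look-alikes from the thing itself.
- r.search_frame(name, camera): "position" ([column, row] in pixels, amid what is visible of it).
- r.tip_of(name, camera): "position" ([column, row] in pixels: a listed point, or the origin of a listed thing).
The state is a dict: "time": time; "joint_positions": joint angles; "dq": joint speeds; "effort": joint torques, N m; "tool_pos": TCP position; "ee_rot": TCP orientation; "contact_force": force on the tool from outside, world axes, zero at the start; "moment": the same for the moment, N m; "gripper_width": finger opening in mm.
Only numpy, scipy, OpenCV 4.12 (cv2) and the standard library are available. Lean on these libraries where they do the work, as an engineer would, in place of code of your own. Each camera call takes 0.05 s, during which the arm holds its last target.

TASK

The rose quartz egg stands on its brass base in the gluing press. Take the orange-gripped T-handle, turn it until its splined hub lines up with the splined stub on top of the press screw, slide it fully home, then turn it clockwise until the resistance clearly rises and the egg is held firmly down on its base, without over-tightening. Let go, leaving the T-handle seated on the stub and everything else on the shelf as it was.

Things in the scene. Friction and masses are not known exactly. Their poses are not given: they have to be found in the camera images.
- press: Green two-column gluing press fixed to the shelf; origin at the underside of its base plate (130 mm along its x, 150 mm along its y, 16 mm thick) straight under the screw axis, z up. Columns 18 mm thick stand at y = +-58 mm; a bridge 36 mm (x) by 148 mm (y) spans them between 112 and 140 mm above the origin, with a nut ring to 146 mm. The vertical screw passes through the middle of the bridge.
- screw (a joint): Turn of the press screw, rad, growing clockwise seen from above, 0 to 7; clockwise lowers the whole screw, its stub and the pad by 2.55 mm per rad (16 mm per turn). It starts between 0 and 1.6. It stays where it is left: running free it takes about 0.3 N m to turn, plus 0.06 N m for every 1 mm that the sprung pad is pressed in.
- stub_seat (a point): Centre of the top face of the 44 mm collar under the splined stub, on the screw axis, 170 mm above the press's origin at screw = 0, lower as it turns; z up. It turns with the screw: the stub's four teeth stand along this frame's +x, -x, +y, -y (the press's axes at screw = 0), 7 mm wide, 32 mm over the tips, 26 mm tall with chamfered tops, on a 22 mm core. The seated T-handle's hub rests on this face.
- stub_top (a point): Tip of the stub, 38 mm above stub_seat: top of a brass nose 12 mm tall, 22 mm wide tapering to 14 mm, that stands over the teeth and centres the hub before the teeth meet.
- t_key: Steel T-handle key with orange grips, about 0.4 kg, standing on its hub; origin at the centre of the hub's underside, z up. Hub 48 mm wide, 44 mm tall; its open bore is 25 mm wide, 40 mm deep, with four grooves 10 mm wide along +x, -x, +y, -y: it goes on every quarter turn, with about 6 degrees of play. Neck 14 mm thick from 44 to 62 mm up, then the cross-bar: see key_bar.
- key_bar (a point): Middle of the T-handle's cross-bar, 70 mm above the hub's underside; x along the bar. The bar is 110 mm long: a flat-sided steel middle 56 mm long, 16 mm wide, 16 mm high, then 15 mm round orange grips.
- egg: Pink rose quartz egg, 38 mm wide, 50 mm tall, with a flat ground foot 24 mm wide; origin at the centre of the foot, z up. It stands upright on the brass base under the pad, at the screw axis.
- brass_base: Brass disc 44 mm wide, 10 mm thick, lying on the press's base plate under the egg; origin at the centre of its underside.
- pad: Black rubber pressure pad 32 mm wide, sprung in the screw's foot; presses the egg without turning (its origin is not on the pad: see pad_face). Its spring adds 25 N per mm; with the give of the skin, the press on the egg grows by about 43 N per rad of screw after first touch. Firmly held: 30 N or more (0.7 rad); best 50 to 95 N (1.2 to 2.2 rad); over 120 N (2.8 rad) cracks the egg.
- pad_face (a point): Centre of the pad's lower face. It lies 9.5 mm above the top of the egg when screw is 0 (so it touches at about screw = 3.73) and falls with the screw; once on the egg it hardly moves, however far the screw is turned.
- canister: Bystander: clear acrylic canister of garnets with black screw top, 72 mm wide, 100 mm tall; origin at the centre of its underside.
- lap_wrench: Bystander: a dark steel T-wrench with thin black bar that belongs to the flat lap, not splined; hub 34 mm wide, 46 mm tall, bar 104 mm long along x at 67 mm; origin at the centre of its underside.
- glue_bottle: Bystander: white bottle with yellow nozzle, 42 mm wide, 98 mm tall; origin at the centre of its underside.
- dop_stick: Bystander: cork-handled dop stick with a purple stone, 96 mm tall, in a wooden block 60 mm square; origin at the centre of its underside.
- amethyst: Bystander: lump of pale purple rough, 68 mm wide, 44 mm tall; origin at the centre of its underside.
- standpipe: Obstacle, fixed: upright copper water standpipe, 14 mm thick, 252 mm tall, on a 36 mm brass foot beside the press, left or right; its short spout reaches 39 mm along its x; origin at the centre of its underside.
- paste_pot: Bystander, fixed: small white pot with green lid, 36 mm wide, 30 mm tall; origin at the centre of its underside.
- drip_tray: Bystander, fixed: orange drip tray with a half-open sliding lid, 85 mm (x) by 150 mm (y), 36 mm tall; origin at the centre of its underside.
Not all that is in view belongs to the job. There is more than one size of the t_key; the one meant has the size given above.

How it is judged (in metres and radians):
On the way, in this order (a step that is already met when the one before it is completed fails the run):
1. the T-handle is slid fully home on the splined stub, its hub resting on the collar (horizontal distance between t_key and stub_seat below 0.004 m and z of t_key in the frame of stub_seat between -0.004 and 0.003 m and angle between t_key's own z axis and vertical below 0.08 rad and contact force between pad and egg below 15 N), for 0.2 s.
2. the pad presses the egg with at least 30 N (contact force between pad and egg above 30 N), for 0.2 s.
At the end, for the whole second after the job is handed in: The T-handle is seated on the stub (4 mm of its axis, hub within 3 mm of the collar, upright within 0.08 rad), released, at rest; the pad presses the egg with 30 to 120 N; the egg stands upright (0.1 rad), at rest, within 6 mm of its base's centre and 8 mm of the screw axis (horizontal distance between t_key and stub_seat below 0.004 m and z of t_key in the frame of stub_seat between -0.004 and 0.003 m and angle between t_key's own z axis and vertical below 0.08 rad and contact force between pad and egg between 30 and 120 N and angle between egg's own z axis and vertical below 0.1 rad and horizontal distance between egg and brass_base below 0.006 m and horizontal distance between egg and press below 0.008 m and linear speed of each of t_key, egg below 0.02 m/s); the robot touches nothing.
It fails at once if the egg is squeezed with more than 120 N (contact force between pad and egg above 120 N).
It fails at once if the egg is knocked: tilted by over 0.2 rad or moved by over 12 mm (angle between egg's own z axis and vertical above 0.2 rad or distance of egg from where it was at the start of the episode above 0.012 m).
It fails at once if a bystander is shifted by over 25 mm or tipped by over 0.4 rad (distance of any of canister, lap_wrench, glue_bottle, dop_stick, amethyst from where it was at the start of the episode above 0.025 m or angle between any of canister, lap_wrench, glue_bottle, dop_stick, amethyst's own z axis and vertical above 0.4 rad).
It also fails if it takes over 61 s, if anything falls off the work surface, if the arm or the gripper's body presses on something with over 40 N, if the wrist force passes 120 N, or if a joint passes its speed limit or range.

## Working session

There is one attempt and no reset: what is moved stays moved. The work goes in short steps, Python scripts to look and compute and a tool call to move; the robot and the scene stay as the last step left them, time stands still between calls to the robot, and variables do not carry over. Pictures are saved under pics/ and viewed, and the job is handed in when it is done.

Besides the shell and the picture viewer there is one more tool, called after "Emit:" as name(argument=value, ...), one argument or row to a line, values as JSON. servo_tool: Moves the arm, as the interface text tells. Its arguments: {"type":"object","properties":{"deltas":{"type":"array","items":{"type":"object","properties":{"offset":{"type":"array","items":{"type":"number"}},"twist":{"type":"number"}}}},"grip":{"type":"number"},"newtons":{"type":"number"}},"required":["deltas"]}

```bash
mkdir -p pics; ls; cat > h.py <<'E'
import numpy as np, cv2
from cell import r
def K(n):
    c=r.camera_info(n); f=240/np.tan(np.radians(c['fov_y'])/2); return f,c['cx'],c['cy'],np.array(c['R']),np.array(c['t'])
def unp(n,u,v,d,k=None):
    f,cx,cy,R,t=k or K(n); return R.T@(np.array([(u-cx)/f*d,(v-cy)/f*d,d])-t)
def ray(n,u,v,z,k=None):
    f,cx,cy,R,t=k or K(n); o=-R.T@t; w=R.T@np.array([(u-cx)/f,(v-cy)/f,1]); return o+w*(z-o[2])/w[2]
def proj(n,X,k=None):
    f,cx,cy,R,t=k or K(n); p=R@np.array(X)+t; return [f*p[0]/p[2]+cx,f*p[1]/p[2]+cy]
def snap(n,fn):
    k=K(n); im,d=r.get_image(n); cv2.imwrite('pics/'+fn+'.png',im[:,:,::-1]); np.savez('pics/'+fn+'.npz',d=d,im=im,R=k[3],t=k[4],f=k[:3]); return im,d,k
def load(fn):
    z=np.load('pics/'+fn+'.npz'); return z['im'],z['d'],(z['f'][0],z['f'][1],z['f'][2],z['R'],z['t'])
E
python3 - <<'E'
from h import *
for n in('scene','top','wrist'): snap(n,n+'0')
for c in('scene','top'):
    for n in('t_key','press','stub_top','key_bar','stub_seat'):
        print(c,n,[(np.round(x['position']),round(x['confidence'],2)) for x in r.tip_of(n,c)][:4])
print(r.read_state())
print(r.camera_info('wrist'))
E
```

```text
pics
scene t_key [(array([392., 283.]), 0.87), (array([410., 233.]), 0.77), (array([446., 208.]), 0.65)]
scene press [(array([294., 348.]), 0.91), (array([476., 327.]), 0.23)]
scene stub_top [(array([288., 269.]), 0.76)]
scene key_bar [(array([459., 169.]), 0.96), (array([394., 256.]), 0.78), (array([411., 217.]), 0.6), (array([393., 282.]), 0.18)]
scene stub_seat [(array([287., 280.]), 0.8)]
top t_key [(array([183., 334.]), 0.91), (array([261., 244.]), 0.77), (array([236., 300.]), 0.49)]
top press [(array([342., 186.]), 0.93)]
top stub_top [(array([341., 180.]), 0.42), (array([392., 193.]), 0.3), (array([342., 164.]), 0.2)]
top key_bar [(array([229., 300.]), 0.79), (array([256., 239.]), 0.72), (array([171., 337.]), 0.63), (array([341., 184.]), 0.22)]
top stub_seat [(array([340., 166.]), 0.7), (array([390., 191.]), 0.4)]
{'time': 0.65, 'joint_positions': array([-67.12664764,  19.03305199,  -3.70840275,  83.65875641,
         1.23764827,  77.34339855,  -5.07312039]), 'dq': array([-0.06116544,  0.01157268, -0.02330529, -0.06993586, -0.04848576,
        0.04090128,  0.05649087]), 'effort': array([-1.42113280e-03, -6.25016928e+01,  4.84714250e-02, -3.91746569e+01,
        1.66491664e-02,  1.60380481e-03,  2.12077225e-05]), 'tool_pos': array([255.86203697, 570.24132347, 231.33427486]), 'ee_rot': array([[-9.12340587e-01,  4.09432110e-01,  9.81733434e-06],
       [ 4.09432110e-01,  9.12340584e-01,  8.24482650e-05],
       [ 2.48002146e-05,  7.92404304e-05, -9.99999997e-01]]), 'contact_force': array([-0.34930192,  0.29112537,  0.06253166]), 'moment': array([ 0.00232402,  0.0046412 , -0.02965666]), 'gripper_width': 85.01420085598417}
{'fov_y': 62.620614575440754, 'cx': 319.79835406105957, 'cy': 241.77874267450463, 'R': array([[ 0.41081861,  0.91171652,  0.00103032],
       [ 0.8718628 , -0.39319053,  0.2919871 ],
       [ 0.26661458, -0.11905544, -0.9564217 ]]), 't': array([-623.97601738,  -36.4279244 ,  379.5829052 ])}
```

View pics/scene0.png

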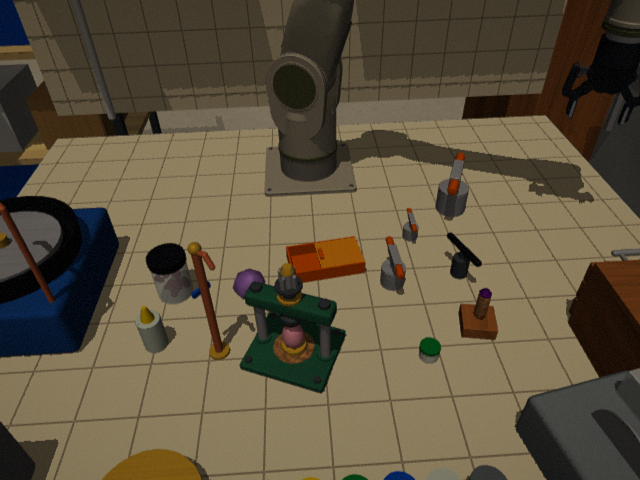

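View pics/top0.png

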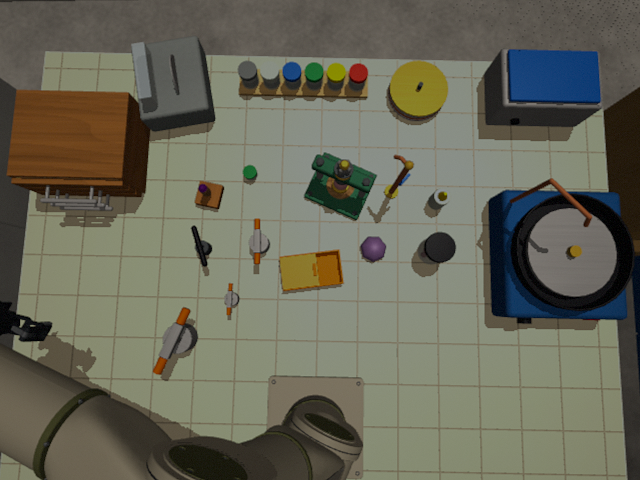

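View pics/wrist0.png

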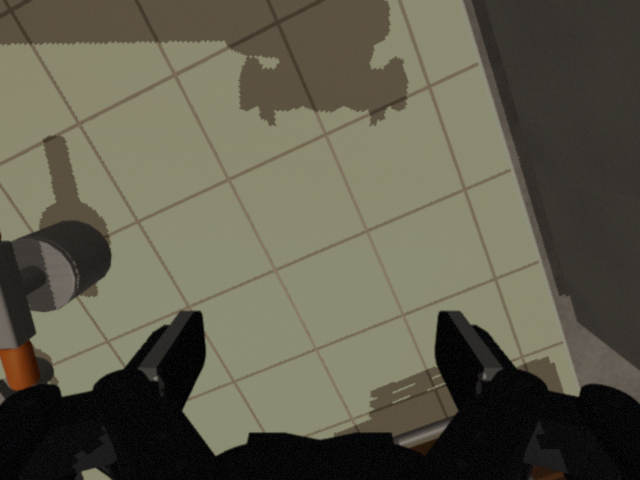

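Three orange-gripped keys in the top view, at (258,242), (231,299) and (176,340), and a steel lap wrench at (200,246). The press is at (340,185) with the standpipe right of it at (400,175). I'll measure sizes.

```bash
python3 - <<'E'
from h import *
im,d,k=load('top0')
f,cx,cy,R,t=k
v,u=np.mgrid[0:480,0:640]
P=np.stack([(u-cx)/f*d,(v-cy)/f*d,d],-1)-t; P=P@R
np.save('pics/topP.npy',P)
hsv=cv2.cvtColor(im,cv2.COLOR_RGB2HSV)
org=((hsv[...,0]<14)&(hsv[...,1]>150)&(hsv[...,2]>80)).astype(np.uint8)
for (a,b) in((258,242),(231,299),(176,340)):
    w=45; s=np.zeros_like(org); s[b-w:b+w,a-28:a+28]=org[b-w:b+w,a-28:a+28]
    if a==258: s[:,280:]=0
    if a==231: s[:280]=0; s[:,:215]=0
    m=(s>0)&(P[...,2]>15)
    q=P[m]; zt=np.percentile(q[:,2],90)
    c=q.mean(0); dd=q[:,:2]-c[:2]; e,V=np.linalg.eigh(dd.T@dd); ax=V[:,1]; pr=dd@ax
    print(a,b,'n',m.sum(),'ztop',zt,'c',c,'mid',c[:2]+ax*(pr.max()+pr.min())/2,'len',np.ptp(pr),'ang',np.degrees(np.arctan2(ax[1],ax[0])))
print('px mm',P[242,258],P[185,340], f, -R.T@t)
# press: green
for n in('press','stub_top','stub_seat','t_key','standpipe','glue_bottle','paste_pot','dop_stick'):
    z=r.search_frame(n,'top')
    for x in z[:3]:
        p=np.round(x['position']).astype(int); print(n,p,round(x['confidence'],2),P[p[1],p[0]])
img=cv2.resize(im[140:260,280:440],(800,600),interpolation=cv2.INTER_CUBIC); cv2.imwrite('pics/z1.png',img[:,:,::-1])
im,d,k=load('scene0')
img=cv2.resize(im[230:400,210:370],(640,600),interpolation=cv2.INTER_CUBIC); cv2.imwrite('pics/z2.png',img[:,:,::-1])
E
```

```text
258 242 n 69 ztop 78.92285266240914 c [420.96324509 151.78461307  74.04278497] mid [405.19448332 154.19661062] len 168.69649502085116 ang 171.30341575309163
231 299 n 15 ztop 56.04015883499339 c [306.00825102 195.98868578 128.38111901] mid [301.95191136 107.62646084] len 214.2840856188546 ang 87.37163598384717
176 340 n 183 ztop 112.03352556010259 c [199.2554841  327.46449254 107.93110414] mid [202.60334845 326.08340502] len 154.14135765675445 ang 157.58248546274191
px mm [432.73901907 144.83960787  79.89331332] [579.01523775 -48.30956554  67.55226032] 471.68679962369356 [2.98807514e+02 5.15931006e-01 1.19301961e+03]
press [341 184] 0.63 [573.4707503  -49.24846018  99.82304385]
press [398 180] 0.45 [ 575.93349853 -178.1421147   139.45543371]
stub_top [342 166] 0.62 [586.56039471 -45.95030525 206.31533025]
stub_seat [343 166] 0.71 [586.75007312 -48.13100438 205.83727316]
t_key [259 243] 0.92 [430.50359345 142.48350142  79.02455885]
t_key [177 337] 0.84 [210.61775125 313.28925171 112.43568659]
t_key [230 299] 0.7 [297.295097   209.31061359  55.29881745]
standpipe [398 178] 0.93 [ 577.34926192 -176.05769971  151.79162958]
standpipe [259 243] 0.7 [430.50359345 142.48350142  79.02455885]
glue_bottle [435 198] 0.84 [ 551.75871783 -280.53967402   67.91266675]
glue_bottle [258 242] 0.32 [432.73901907 144.83960787  79.89331332]
paste_pot [246 172] 0.47 [617.43646627 189.25711969  27.1008101 ]
dop_stick [207 194] 0.91 [552.00716628 278.29139775  54.5841374 ]
dop_stick [339 187] 0.21 [576.63687269 -46.39669439  56.55871389]
```

View pics/z1.png

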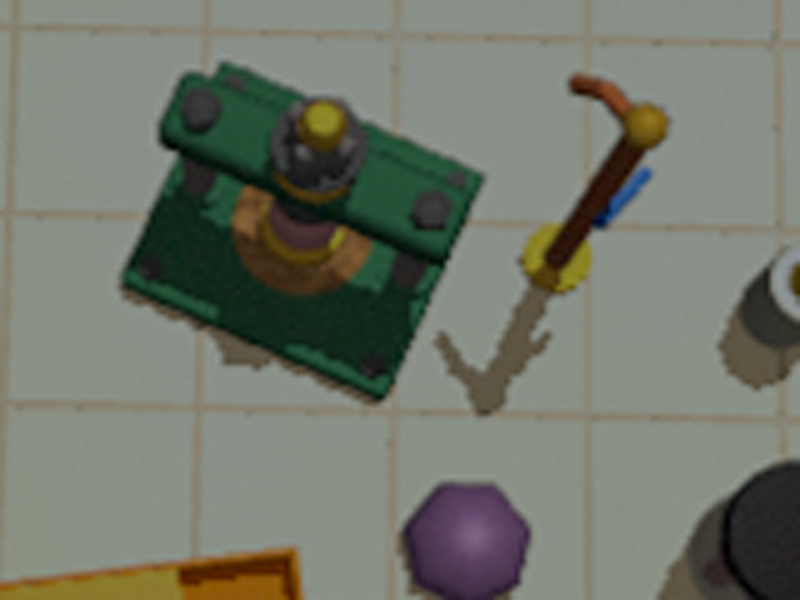

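View pics/z2.png

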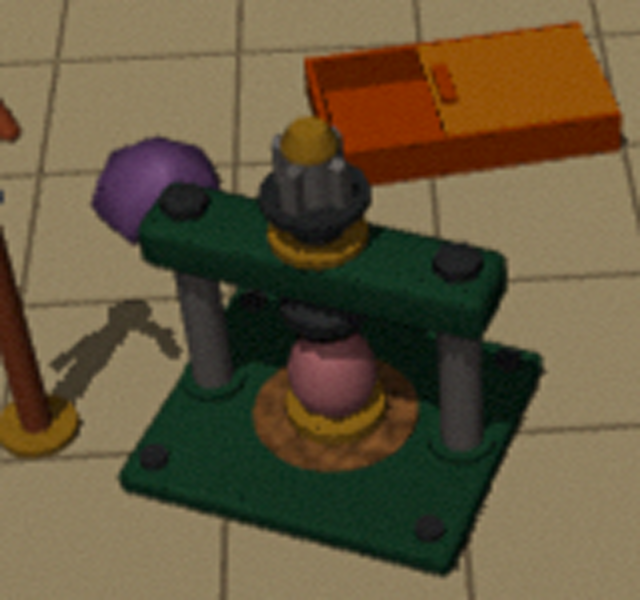

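```bash
python3 - <<'E'
from h import *
f,cx,cy,R,t=K('wrist'); s=r.read_state(); T=s['ee_rot']
print('cam in tool',T.T@(-R.T@t-s['tool_pos']),'\n',(R@T).round(3))
P=np.load('pics/topP.npy'); im,d,k=load('top0')
# key top z slices
def fit(c,z0,z1,rad):
    m=(abs(P[...,2]-(z0+z1)/2)<(z1-z0)/2)&(np.hypot(P[...,0]-c[0],P[...,1]-c[1])<rad)
    q=P[m][:,:2]; rect=cv2.minAreaRect(q.astype(np.float32)); return m.sum(),rect
print('key',fit((430,143),70,84,62)); print('bridge',fit((582,-48),134,143,90)); print('base',fit((582,-48),10,20,110)); print('nose',fit((585,-48),198,210,20))
print('pipe top',fit((575,-178),225,260,80)); m=(P[...,2]>200)&(P[...,1]<-120)&(P[...,1]>-260)&(P[...,0]>500)&(P[...,0]<700); print(P[m].round())
E
```

```text
cam in tool [  74.99011556   -1.2926984  -142.97214221] 
 [[-0.002  1.    -0.001]
 [-0.956 -0.002 -0.292]
 [-0.292  0.     0.956]]
key (np.int64(291), ((436.9673156738281, 149.9961395263672), (108.74524688720703, 15.087553977966309), 2.9618310928344727))
bridge (np.int64(575), ((591.8370361328125, -49.408729553222656), (147.6334991455078, 36.9571533203125), 66.7677993774414))
base (np.int64(1432), ((596.5511474609375, -51.53093719482422), (149.6685333251953, 139.82852172851562), 66.97819519042969))
nose (np.int64(78), ((591.9043579101562, -49.58818435668945), (21.771507263183594, 20.988218307495117), 10.811040878295898))
pipe top (np.int64(134), ((588.6905517578125, -169.02313232421875), (47.33104705810547, 17.813079833984375), 56.82362365722656))
[[ 607. -153.  227.]
 [ 605. -154.  232.]
 [ 605. -156.  234.]
 [ 604. -157.  237.]
 [ 604. -159.  238.]
 [ 604. -161.  239.]
 [ 603. -163.  240.]
 [ 605. -153.  228.]
 [ 603. -154.  233.]
 [ 603. -156.  234.]
 [ 602. -158.  235.]
 [ 600. -159.  243.]
 [ 601. -161.  240.]
 [ 599. -162.  245.]
 [ 598. -164.  249.]
 [ 599. -166.  247.]
 [ 602
[... 2297 characters left out ...]
 247.]
 [ 574. -181.  245.]
 [ 574. -183.  246.]
 [ 574. -185.  246.]
 [ 574. -187.  247.]
 [ 582. -175.  210.]
 [ 580. -176.  217.]
 [ 578. -177.  223.]
 [ 576. -178.  230.]
 [ 576. -179.  232.]
 [ 573. -179.  243.]
 [ 573. -182.  242.]
 [ 573. -184.  241.]
 [ 581. -176.  205.]
 [ 579. -177.  213.]
 [ 577. -177.  219.]
 [ 575. -178.  226.]
 [ 576. -181.  224.]
 [ 575. -183.  226.]
 [ 576. -185.  223.]
 [ 579. -176.  204.]
 [ 577. -177.  211.]
 [ 577. -179.  211.]
 [ 575. -180.  218.]
 [ 575. -181.  221.]
 [ 576. -184.  217.]
 [ 578. -176.  201.]
 [ 576. -177.  208.]
 [ 576. -180.  207.]
 [ 575. -181.  211.]
 [ 575. -183.  211.]
 [ 575. -180.  203.]
 [ 575. -182.  204.]
 [ 576. -185.  200.]]
```

Emit:
servo_tool(
  deltas=[
    {"offset": [-25, -25, -10], "twist": -0.05},
    {"offset": [-54, -51, -20], "twist": -0.1},
    {"offset": [-83, -78, -20], "twist": -0.15},
    {"offset": [-112, -104, -20], "twist": -0.2},
    {"offset": [-140, -131, -20], "twist": -0.25},
    {"offset": [-168, -158, -20], "twist": -0.3},
    {"offset": [-196, -184, -20], "twist": -0.35},
    {"offset": [-224, -211, -20], "twist": -0.42},
  ],
  grip=1,
)

```text
time: 1.72
tool_pos: [374.3, 284.3, 251.6]
ee_rot: [[-1.0, -0.0, 0.0], [-0.0, 1.0, 0.001], [-0.0, 0.001, -1.0]]
contact_force: [1.0, 0.3, -0.6]
gripper_width: 85.5
```

Emit:
servo_tool(
  deltas=[
    {"offset": [-10, -25, 0], "twist": 0},
    {"offset": [-20, -55, 0], "twist": 0},
    {"offset": [-30, -90, 0], "twist": 0},
    {"offset": [-40, -118, 0], "twist": 0},
    {"offset": [-43, -134, 0], "twist": 0},
    {"offset": [-43, -134, 0], "twist": 0},
    {"offset": [-43, -134, 0], "twist": 0},
    {"offset": [-43, -134, 0], "twist": 0},
  ],
)

```text
time: 2.38
tool_pos: [416.4, 152.8, 251.4]
ee_rot: [[-1.0, 0.001, 0.0], [0.001, 1.0, 0.001], [-0.0, 0.001, -1.0]]
contact_force: [-1.2, 0.3, 0.3]
gripper_width: 85.6
```

```bash
python3 - <<'E'
from h import *
im,d,k=snap('wrist','w1'); s=r.read_state(); print(s['tool_pos'],s['joint_positions'].round(1))
for n in ('key_bar','t_key'):
    for x in r.tip_of(n,'wrist'): print(n,x, ray('wrist',*x['position'],78 if n=='key_bar' else 0,k))
f,cx,cy,R,t=k
v,u=np.mgrid[0:480,0:640]
P=(np.stack([(u-cx)/f*d,(v-cy)/f*d,d],-1)-t)@R
m=(P[...,2]>72)&(P[...,2]<86)&(d>0)&(np.hypot(P[...,0]-437,P[...,1]-150)<75)
print(m.sum(),cv2.minAreaRect(P[m][:,:2].astype(np.float32)),np.median(P[m][:,2]))
m=(P[...,2]>38)&(P[...,2]<50)&(d>0)&(np.hypot(P[...,0]-437,P[...,1]-150)<75)
print(cv2.minEnclosingCircle(P[m][:,:2].astype(np.float32)))
E
```

```text
[416.29863108 153.03946922 251.32591507] [-40.6  -5.6  13.6 108.4   1.3  77.1  62.7]
key_bar {'position': [311.6, 236.4], 'confidence': 0.94} [432.9194214  145.20972049  78.        ]
t_key {'position': [386.9, 70.7], 'confidence': 0.94} [296.54920202 214.45059417   0.        ]
t_key {'position': [314.4, 215.3], 'confidence': 0.74} [ 4.33124649e+02  1.46649392e+02 -5.68434189e-14]
2204 ((435.5883483886719, 147.31468200683594), (109.59273529052734, 16.00221061706543), 2.1349987983703613) 77.6483060713208
((435.68359375, 147.28701782226562), 23.871444702148438)
```

View pics/w1.png

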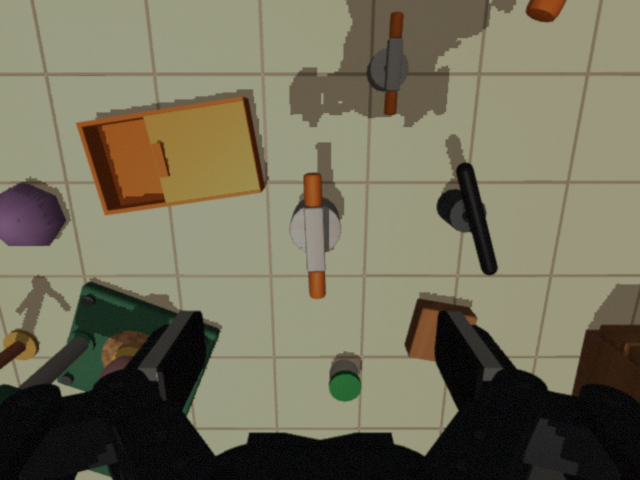

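Emit:
servo_tool(
  deltas=[
    {"offset": [-6, -2, 15], "twist": -0.01},
    {"offset": [-13, -4, 45], "twist": -0.02},
    {"offset": [-19, -6, 80], "twist": -0.037},
    {"offset": [-19, -6, 115], "twist": -0.037},
    {"offset": [-19, -6, 150], "twist": -0.037},
    {"offset": [-19, -6, 180], "twist": -0.037},
    {"offset": [-19, -6, 197], "twist": -0.037},
    {"offset": [-19, -6, 200], "twist": -0.037},
  ],
)

```text
time: 3.2
tool_pos: [433.3, 145.6, 48.1]
ee_rot: [[-0.999, -0.037, -0.005], [-0.037, 0.999, -0.003], [0.005, -0.003, -1.0]]
contact_force: [-0.6, 0.1, 0.3]
gripper_width: 85.5
```

Emit:
servo_tool(
  deltas=[
    {"offset": [0, 0, 0], "twist": 0},
    {"offset": [0, 0, 0], "twist": 0},
    {"offset": [0, 0, 0], "twist": 0},
    {"offset": [0, 0, 0], "twist": 0},
    {"offset": [0, 0, 0], "twist": 0},
    {"offset": [0, 0, 0], "twist": 0},
    {"offset": [0, 0, 0], "twist": 0},
    {"offset": [0, 0, 0], "twist": 0},
  ],
  grip=0,
  newtons=80,
)

```text
time: 3.87
tool_pos: [436.2, 146.3, 52.0]
ee_rot: [[-0.999, -0.035, 0.001], [-0.035, 0.999, 0.001], [-0.001, 0.001, -1.0]]
contact_force: [0.5, 1.5, 6.2]
gripper_width: 14.7
```

Emit:
servo_tool(
  deltas=[
    {"offset": [0, 0, -10], "twist": 0},
    {"offset": [0, 0, -38], "twist": 0},
    {"offset": [0, 0, -72], "twist": 0},
    {"offset": [0, 0, -107], "twist": 0},
    {"offset": [0, 0, -142], "twist": 0},
    {"offset": [0, 0, -177], "twist": 0},
    {"offset": [0, 0, -212], "twist": 0},
    {"offset": [0, 0, -248], "twist": 0},
  ],
)

```text
time: 4.53
tool_pos: [434.7, 145.2, 301.1]
ee_rot: [[-0.999, -0.035, -0.001], [-0.035, 0.999, -0.0], [0.001, -0.0, -1.0]]
contact_force: [1.6, 0.5, -4.2]
gripper_width: 14.6
```

Emit:
servo_tool(
  deltas=[
    {"offset": [-20, -15, 0], "twist": 0},
    {"offset": [-48, -40, 0], "twist": 0},
    {"offset": [-76, -64, 0], "twist": 0},
    {"offset": [-104, -88, 0], "twist": 0},
    {"offset": [-132, -112, 0], "twist": 0},
    {"offset": [-160, -136, 0], "twist": 0},
    {"offset": [-190, -164, 0], "twist": 0},
    {"offset": [-215, -190, 0], "twist": 0},
  ],
)

```text
time: 5.2
tool_pos: [658.1, -37.6, 298.8]
ee_rot: [[-0.999, -0.036, -0.001], [-0.036, 0.999, -0.0], [0.001, -0.0, -1.0]]
contact_force: [-0.3, -0.4, -3.3]
gripper_width: 14.9
```

```bash
python3 - <<'E'
from h import *
im,d,k=snap('wrist','w2'); s=r.read_state(); print(s['time'],s['tool_pos'],s['joint_positions'].round(1),s['contact_force'],s['gripper_width'])
for n in ('stub_top','stub_seat','key_bar'):
    for x in r.tip_of(n,'wrist'): print(n,x, ray('wrist',*x['position'],206 if n=='stub_top' else 168,k))
E
```

```text
5.25 [660.22050277 -44.24397332 296.79084452] [-20.3  24.   29.   72.6 -11.1  86.3  99. ] [-2.42025014 -4.09062639 -5.48742084] 14.646583206331648
stub_top {'position': [302.2, 138.2], 'confidence': 0.57} [592.24946126 -50.9222693  206.        ]
stub_seat {'position': [302.9, 135.2], 'confidence': 0.68} [591.81001713 -52.04997906 168.        ]
key_bar {'position': [318.3, 341.9], 'confidence': 0.88} [748.35703444 -36.49661709 168.        ]
```

View pics/w2.png

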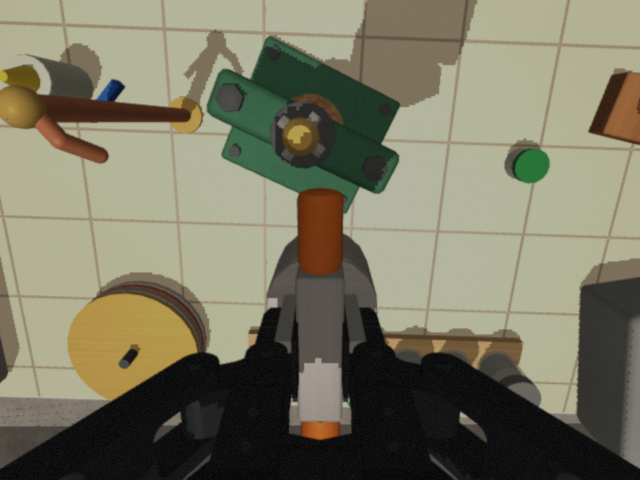

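```bash
python3 - <<'E'
from h import *
im,d,k=snap('wrist','w3'); s=r.read_state(); print(s['time'],s['tool_pos'],s['dq'].round(2))
f,cx,cy,R,t=k
v,u=np.mgrid[0:480,0:640]
P=(np.stack([(u-cx)/f*d,(v-cy)/f*d,d],-1)-t)@R
np.save('pics/w3P.npy',P)
dist=np.hypot(P[...,0]-592,P[...,1]+50); ok=(d>0)&(dist<40)
m=ok&(P[...,2]>200); print('nose top',np.percentile(P[m][:,2],[50,90,98]), cv2.minEnclosingCircle(P[m][:,:2].astype(np.float32)))
m=ok&(P[...,2]>160)&(P[...,2]<176); print('collar z',np.median(P[m][:,2]),m.sum(),cv2.minEnclosingCircle(P[m][:,:2].astype(np.float32)))
m=ok&(P[...,2]>186)&(P[...,2]<197); print('teeth',m.sum(),cv2.minEnclosingCircle(P[m][:,:2].astype(np.float32)))
m2=(d>0)&(abs(P[...,2]-140)<4)&(np.hypot(P[...,0]-592,P[...,1]+50)<90); print('bridge',cv2.minAreaRect(P[m2][:,:2].astype(np.float32)))
u0,v0=[int(a) for a in proj('wrist',[592,-50,195],k)]; print(u0,v0)
c=cv2.resize(im[max(v0-50,0):v0+50,u0-60:u0+60],(720,600),interpolation=cv2.INTER_CUBIC); cv2.imwrite('pics/z3.png',c[:,:,::-1])
E
```

```text
5.45 [656.60626216 -36.196086   298.84304077] [-1.24 -1.52 -0.53  0.51 -0.03 -0.28 -0.09]
nose top [322.29087105 324.2788919  324.95367654] ((605.5274047851562, -46.47661209106445), 26.26412010192871)
collar z 169.7021856531672 1892 ((591.558349609375, -52.69950485229492), 21.89862823486328)
teeth 403 ((591.7665405273438, -52.69239044189453), 16.24869728088379)
bridge ((591.4833984375, -52.51374816894531), (146.38177490234375, 35.68474197387695), 66.8523941040039)
304 139
```

View pics/z3.png

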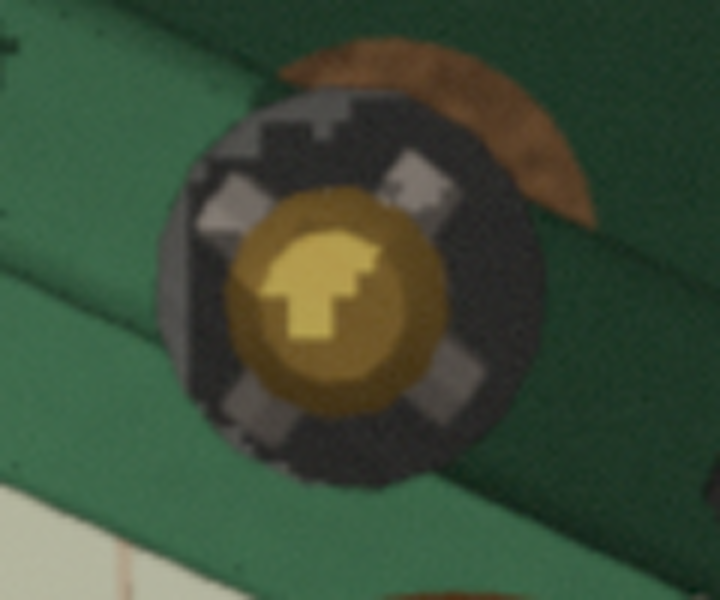

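```bash
python3 - <<'E'
from h import *
im,d,k=load('w3'); P=np.load('pics/w3P.npy')
for c in ((591.7,-52.7),(591.5,-52.5)):
  dx=P[...,0]-c[0]; dy=P[...,1]-c[1]; rr=np.hypot(dx,dy)
  for lo in (175,186,190):
    m=(d>0)&(P[...,2]>lo)&(P[...,2]<200)&(rr>12.2)&(rr<18)
    a=np.arctan2(dy[m],dx[m]); ph=np.angle(np.exp(4j*a).mean())/4
    print(lo,m.sum(),np.degrees(ph),abs(np.exp(4j*a).mean()),np.histogram(np.degrees(a),bins=24,range=(-180,180))[0])
m=(d>0)&(np.hypot(P[...,0]-591.7,P[...,1]+52.7)<7); print(np.percentile(P[m][:,2],[5,50,95]))
s=r.read_state(); print(s['time'],s['tool_pos'],s['ee_rot'].round(4),s['joint_positions'].round(1))
E
```

```text
175 331 -36.09897094988079 0.8187993041847821 [ 0  0 26 43 20  0  0  0 16 38 20  0  0  0 11 38 34  0  0  0 17 43 25  0]
186 321 -36.10383764844743 0.8290194689368359 [ 0  0 21 43 20  0  0  0 16 38 20  0  0  0 11 38 29  0  0  0 17 43 25  0]
190 316 -36.05576658216797 0.8336663844381912 [ 0  0 18 43 20  0  0  0 16 38 20  0  0  0 11 38 27  0  0  0 17 43 25  0]
175 328 -36.01390556132432 0.8238236390204716 [ 0  0 22 44 24  0  0  0 17 40 21  0  0  0 16 37 30  0  0  0 15 38 24  0]
186 318 -36.0185786585683 0.8322290254903689 [ 0  0 17 44 24  0  0  0 17 40 21  0  0  0 16 37 25  0  0  0 15 38 24  0]
190 313 -35.971932548021336 0.8359969780129882 [ 0  0 14 44 24  0  0  0 17 40 21  0  0  0 16 37 23  0  0  0 15 38 24  0]
[206.44123547 207.67112134 208.74740405]
5.45 [656.60626216 -36.196086   298.84304077] [[-9.994e-01 -3.490e-02 -1.700e-03]
 [-3.490e-02  9.994e-01  3.000e-04]
 [ 1.700e-03  3.000e-04 -1.000e+00]] [-20.8  23.3  28.7  73.1 -11.   86.3  98.6]
```

Emit:
servo_tool(
  deltas=[
    {"offset": [10, -2, 0], "twist": 0.1},
    {"offset": [22, -5, 0], "twist": 0.2},
    {"offset": [36, -8, 0], "twist": 0.32},
    {"offset": [50, -11, 0], "twist": 0.44},
    {"offset": [60, -13, 0], "twist": 0.56},
    {"offset": [65.4, -14.2, 0], "twist": 0.665},
    {"offset": [65.4, -14.2, 0], "twist": 0.665},
    {"offset": [65.4, -14.2, 0], "twist": 0.665},
  ],
)

```text
time: 6.12
tool_pos: [591.9, -51.5, 300.0]
ee_rot: [[-0.811, 0.585, 0.001], [0.585, 0.811, 0.002], [0.0, 0.002, -1.0]]
contact_force: [0.8, -0.0, -3.5]
gripper_width: 14.5
```

```bash
python3 - <<'E'
from h import *
for i in range(2): r.get_image('scene')
im,d,k=snap('scene','s4'); s=r.read_state(); print(s['time'],s['tool_pos'],s['ee_rot'].round(4),s['joint_positions'].round(1),s['contact_force'],s['moment'])
print(r.tip_of('t_key','scene'),r.tip_of('stub_top','scene'))
c=cv2.resize(im[170:390,200:400],(545,600),interpolation=cv2.INTER_CUBIC); cv2.imwrite('pics/z4.png',c[:,:,::-1])
snap('wrist','w4')
E
```

```text
6.2667 [592.44157697 -52.06731631 299.38403036] [[-8.105e-01  5.858e-01  1.000e-04]
 [ 5.858e-01  8.105e-01  5.000e-04]
 [ 2.000e-04  5.000e-04 -1.000e+00]] [-27.6  14.9  35.   84.   -8.5  83.8  61.6] [-0.42445693  0.24590416 -4.24562992] [0.01659744 0.06217621 0.01746113]
[{'position': [408.4, 236.7], 'confidence': 0.74}, {'position': [447.1, 208.9], 'confidence': 0.69}, {'position': [285.3, 247.9], 'confidence': 0.57}, {'position': [290.6, 320.9], 'confidence': 0.28}] [{'position': [290.3, 266.0], 'confidence': 0.91}, {'position': [430.8, 355.9], 'confidence': 0.7}, {'position': [476.5, 326.5], 'confidence': 0.16}]
```

View pics/z4.png

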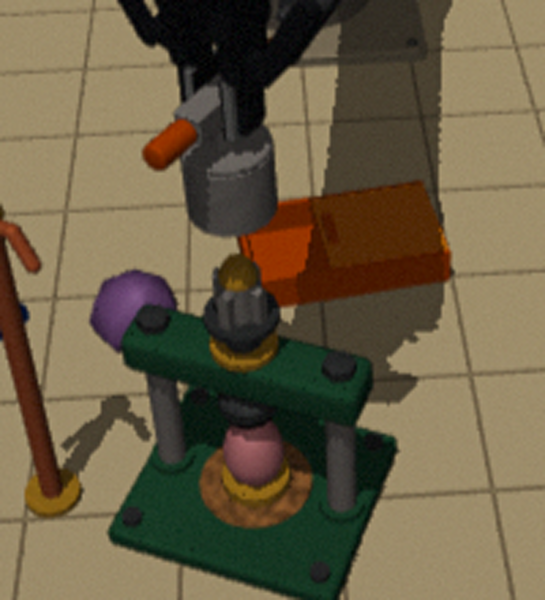

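View pics/w4.png

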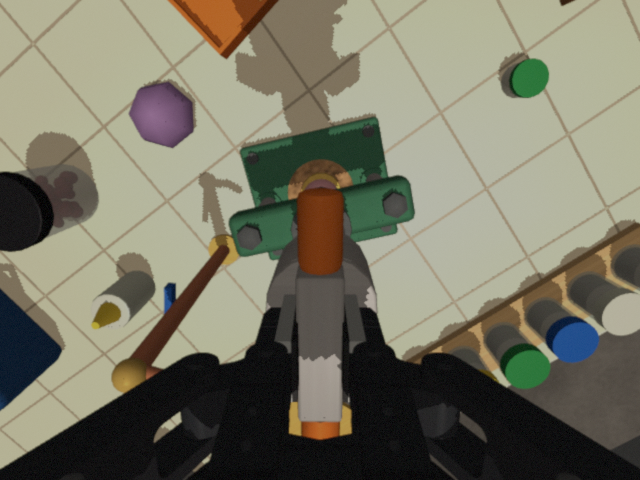

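```bash
python3 - <<'E'
from h import *
from scipy.optimize import least_squares
im,d,k=load('s4'); f,cx,cy,R,t=k
v,u=np.mgrid[0:480,0:640]
P=(np.stack([(u-cx)/f*d,(v-cy)/f*d,d],-1)-t)@R
near=(d>0)&(np.hypot(P[...,0]-592,P[...,1]+51)<45)
def circ(lo,hi,rad):
    q=P[near&(P[...,2]>lo)&(P[...,2]<hi)&(np.hypot(P[...,0]-592,P[...,1]+51)<rad+8)]
    s=least_squares(lambda c:np.hypot(q[:,0]-c[0],q[:,1]-c[1])-rad,[592,-51],loss='soft_l1'); return len(q),s.x.round(2),np.sqrt(np.mean(s.fun**2)).round(2)
print('hub',circ(256,284,24),circ(252,270,24)); 
print('nut ring/collar',circ(158,168,22),circ(161,167,22))
q=P[near]; print(np.histogram(q[:,2],bins=np.arange(130,330,6)))
q=P[near&(P[...,2]>206)&(P[...,2]<214)]; print('nose',q[:,:2].mean(0),q[:,2].max())
q=P[near&(P[...,2]>244)&(P[...,2]<285)]; print('hub bottom',np.percentile(q[:,2],[0,2,5]))
E
```

```text
hub (527, array([593.9 , -50.15]), np.float64(0.73)) (332, array([594.04, -49.97]), np.float64(0.75))
nut ring/collar (32, array([592.59, -49.98]), np.float64(0.57)) (24, array([592.45, -49.91]), np.float64(0.5))
(array([129, 467, 271,  64,   0,  10, 234,  71,  61,  58,  82,  53,  69,
        51,   0,   0,   0,   0,   0,  10,  97, 110, 111, 110, 121, 111,
       143, 309,  20,  37,  79, 123, 332]), array([130, 136, 142, 148, 154, 160, 166, 172, 178, 184, 190, 196, 202,
       208, 214, 220, 226, 232, 238, 244, 250, 256, 262, 268, 274, 280,
       286, 292, 298, 304, 310, 316, 322, 328]))
nose [594.90938665 -49.94319101] 210.85199616233473
hub bottom [248.71219683 250.503561   252.07163184]
```

Emit:
servo_tool(
  deltas=[
    {"offset": [0.7, -0.7, 8], "twist": 0},
    {"offset": [0.7, -0.7, 18], "twist": 0},
    {"offset": [0.7, -0.7, 28], "twist": 0},
    {"offset": [0.7, -0.7, 36], "twist": 0},
    {"offset": [0.7, -0.7, 42], "twist": 0},
    {"offset": [0.7, -0.7, 47], "twist": 0},
    {"offset": [0.7, -0.7, 48], "twist": 0},
    {"offset": [0.7, -0.7, 48], "twist": 0},
  ],
)

```text
time: 7.08
tool_pos: [591.2, -53.0, 251.0]
ee_rot: [[-0.808, 0.589, -0.0], [0.589, 0.808, 0.0], [0.0, -0.0, -1.0]]
contact_force: [1.0, -0.4, -3.7]
gripper_width: 14.6
```

Emit:
servo_tool(
  deltas=[
    {"offset": [0, 0, 1.5], "twist": 0},
    {"offset": [0, 0, 3], "twist": 0},
    {"offset": [0, 0, 4.5], "twist": 0},
    {"offset": [0, 0, 6], "twist": 0},
    {"offset": [0, 0, 7.5], "twist": 0},
    {"offset": [0, 0, 9], "twist": 0},
    {"offset": [0, 0, 10], "twist": 0},
    {"offset": [0, 0, 10], "twist": 0},
  ],
)

```text
time: 7.75
tool_pos: [591.2, -53.0, 241.0]
ee_rot: [[-0.808, 0.589, -0.0], [0.589, 0.808, 0.0], [0.0, -0.0, -1.0]]
contact_force: [-0.4, -1.0, -3.2]
gripper_width: 14.5
```

Emit:
servo_tool(
  deltas=[
    {"offset": [0, 0, 3], "twist": 0},
    {"offset": [0, 0, 6], "twist": 0},
    {"offset": [0, 0, 9], "twist": 0},
    {"offset": [0, 0, 12], "twist": 0},
    {"offset": [0, 0, 14], "twist": 0},
    {"offset": [0, 0, 16], "twist": 0},
    {"offset": [0, 0, 17], "twist": 0},
    {"offset": [0, 0, 17], "twist": 0},
  ],
)

```text
time: 8.42
tool_pos: [591.2, -53.0, 224.0]
ee_rot: [[-0.808, 0.589, -0.0], [0.589, 0.808, 0.0], [0.0, -0.0, -1.0]]
contact_force: [-0.2, 0.1, -3.9]
gripper_width: 14.1
```

Emit:
servo_tool(
  deltas=[
    {"offset": [0, 0, 0.5], "twist": 0},
    {"offset": [0, 0, 1], "twist": 0},
    {"offset": [0, 0, 1.5], "twist": 0},
    {"offset": [0, 0, 2], "twist": 0},
    {"offset": [0, 0, 2.5], "twist": 0},
    {"offset": [0, 0, 2.5], "twist": 0},
    {"offset": [0, 0, 2.5], "twist": 0},
    {"offset": [0, 0, 2.5], "twist": 0},
  ],
)

```text
time: 9.08
tool_pos: [591.3, -53.0, 221.8]
ee_rot: [[-0.808, 0.589, 0.0], [0.589, 0.808, 0.0], [0.0, 0.0, -1.0]]
contact_force: [0.7, 0.4, -3.5]
gripper_width: 14.8
```

Emit:
servo_tool(
  deltas=[
    {"offset": [0, 0, 0.5], "twist": 0},
    {"offset": [0, 0, 1], "twist": 0},
    {"offset": [0, 0, 1], "twist": 0},
    {"offset": [0, 0, 1.5], "twist": 0},
    {"offset": [0, 0, 1.5], "twist": 0},
    {"offset": [0, 0, 1.5], "twist": 0},
    {"offset": [0, 0, 1.5], "twist": 0},
    {"offset": [0, 0, 1.5], "twist": 0},
  ],
)

```text
time: 9.75
tool_pos: [591.7, -53.0, 221.4]
ee_rot: [[-0.808, 0.589, 0.001], [0.589, 0.808, 0.0], [-0.001, 0.001, -1.0]]
contact_force: [-3.9, 1.4, 7.1]
gripper_width: 14.7
```

```bash
python3 - <<'E'
from h import *
s=r.read_state(); print(s['time'],s['tool_pos'],s['contact_force'],s['moment'],s['joint_positions'].round(1))
E
```

```text
9.75 [591.74623866 -52.95929344 221.36370514] [-3.85938655  1.39643867  7.13702727] [ 0.15296401  0.63682319 -0.06036327] [-27.3  16.9  34.4  91.2  -9.8  74.9  62.4]
```

Emit:
servo_tool(
  deltas=[
    {"offset": [0, 0, 0.2], "twist": 0.08},
    {"offset": [0, 0, 0.5], "twist": 0.19},
    {"offset": [0, 0, 0.75], "twist": 0.3},
    {"offset": [0, 0, 1.0], "twist": 0.41},
    {"offset": [0, 0, 1.3], "twist": 0.52},
    {"offset": [0, 0, 1.6], "twist": 0.63},
    {"offset": [0, 0, 1.9], "twist": 0.74},
    {"offset": [0, 0, 2.15], "twist": 0.85},
  ],
)

```text
time: 10.42
tool_pos: [591.5, -52.0, 219.3]
ee_rot: [[-0.087, 0.996, 0.001], [0.996, 0.087, 0.002], [0.002, 0.001, -1.0]]
contact_force: [-4.3, 4.8, 8.8]
gripper_width: 14.6
```

```bash
python3 - <<'E'
from h import *
s=r.read_state(); print(s['time'],s['tool_pos'],s['ee_rot'].round(4),s['contact_force'],s['moment'],s['joint_positions'].round(1))
E
```

```text
10.4167 [591.51730802 -51.98985418 219.28790581] [[-8.690e-02  9.962e-01  7.000e-04]
 [ 9.962e-01  8.690e-02  1.800e-03]
 [ 1.700e-03  9.000e-04 -1.000e+00]] [-4.33299845  4.75180094  8.8103746 ] [0.98698508 1.20073259 0.28608623] [-33.1  18.2  42.   91.6 -12.6  75.   15.7]
```

Emit:
servo_tool(
  deltas=[
    {"offset": [0, 0, 0.25], "twist": 0.11},
    {"offset": [0, 0, 0.55], "twist": 0.22},
    {"offset": [0, 0, 0.85], "twist": 0.33},
    {"offset": [0, 0, 1.1], "twist": 0.44},
    {"offset": [0, 0, 1.4], "twist": 0.55},
    {"offset": [0, 0, 1.7], "twist": 0.66},
    {"offset": [0, 0, 1.95], "twist": 0.77},
    {"offset": [0, 0, 2.2], "twist": 0.87},
  ],
)

```text
time: 11.08
tool_pos: [592.2, -51.0, 217.1]
ee_rot: [[0.705, 0.709, 0.002], [0.709, -0.705, 0.003], [0.003, -0.0, -1.0]]
contact_force: [0.2, 6.9, 7.3]
gripper_width: 14.7
```

```bash
python3 - <<'E'
from h import *
s=r.read_state(); print(s['time'],s['tool_pos'],s['ee_rot'].round(4),s['contact_force'],s['moment'],s['joint_positions'].round(1))
snap('scene','s5')
E
```

```text
11.0833 [592.2390857  -51.02770085 217.09063301] [[ 7.048e-01  7.094e-01  2.100e-03]
 [ 7.094e-01 -7.048e-01  2.700e-03]
 [ 3.400e-03 -4.000e-04 -1.000e+00]] [0.20132901 6.93777283 7.33271246] [1.53256711 0.4286604  0.3059186 ] [-39.6  20.5  50.9  92.1 -16.5  75.2 -31. ]
```

Emit:
servo_tool(
  deltas=[
    {"offset": [0, 0, 0.25], "twist": 0.11},
    {"offset": [0, 0, 0.55], "twist": 0.22},
    {"offset": [0, 0, 0.85], "twist": 0.33},
    {"offset": [0, 0, 1.1], "twist": 0.44},
    {"offset": [0, 0, 1.4], "twist": 0.55},
    {"offset": [0, 0, 1.7], "twist": 0.66},
    {"offset": [0, 0, 1.95], "twist": 0.77},
    {"offset": [0, 0, 2.2], "twist": 0.87},
  ],
)

```text
time: 11.8
tool_pos: [593.2, -51.4, 215.0]
ee_rot: [[0.997, -0.081, 0.004], [-0.081, -0.997, 0.002], [0.004, -0.002, -1.0]]
contact_force: [4.7, 4.0, 3.7]
gripper_width: 14.8
```

```bash
python3 - <<'E'
from h import *
s=r.read_state(); print(s['time'],s['tool_pos'],s['ee_rot'].round(4),s['contact_force'],s['moment'],s['joint_positions'].round(1))
im,d,k=snap('scene','s6')
c=cv2.resize(im[170:390,200:400],(545,600),interpolation=cv2.INTER_CUBIC); cv2.imwrite('pics/z6.png',c[:,:,::-1])
E
```

```text
11.8 [593.23556525 -51.35472245 215.01252988] [[ 0.9967 -0.0813  0.0045]
 [-0.0813 -0.9967  0.0018]
 [ 0.0043 -0.0022 -1.    ]] [4.73333657 3.98233162 3.67932034] [ 1.16300563 -0.979869    0.22747484] [-46.1  24.5  61.3  92.4 -22.2  76.  -76.3]
```

View pics/z6.png

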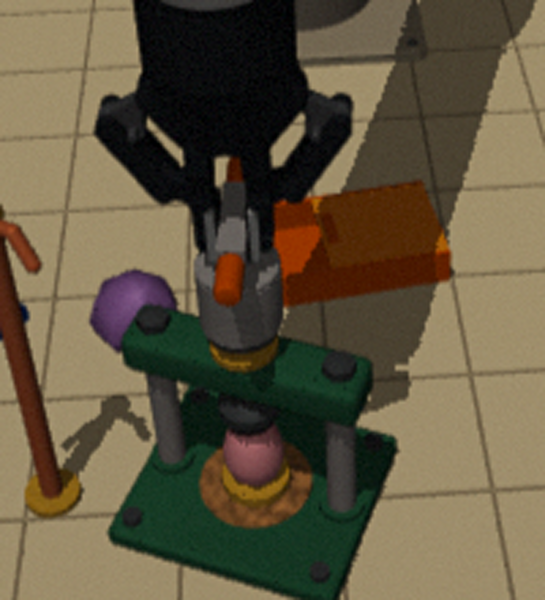

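Emit:
servo_tool(
  deltas=[
    {"offset": [0, 0, 0], "twist": 0},
    {"offset": [0, 0, 0], "twist": 0},
    {"offset": [0, 0, 0], "twist": 0},
    {"offset": [0, 0, 0], "twist": 0},
    {"offset": [0, 0, -2], "twist": 0},
    {"offset": [0, 0, -12], "twist": 0},
    {"offset": [0, 0, -28], "twist": 0},
    {"offset": [0, 0, -48], "twist": 0},
  ],
  grip=1,
)

```text
time: 12.52
tool_pos: [590.8, -53.1, 262.3]
ee_rot: [[0.997, -0.078, -0.001], [-0.078, -0.997, -0.0], [-0.001, 0.0, -1.0]]
contact_force: [-0.6, 1.5, 0.4]
gripper_width: 85.1
```

```bash
python3 - <<'E'
from h import *
r.get_image('top')
im,d,k=snap('scene','s7'); s=r.read_state(); print(s['time'],s['tool_pos'],s['ee_rot'].round(4),s['contact_force'],s['moment'],s['joint_positions'].round(1),s['gripper_width'])
c=cv2.resize(im[170:390,200:400],(545,600),interpolation=cv2.INTER_CUBIC); cv2.imwrite('pics/z7.png',c[:,:,::-1])
im,d,k=snap('wrist','w7')
E
```

```text
12.6167 [592.53133845 -53.77957439 265.28809869] [[ 9.969e-01 -7.840e-02  4.400e-03]
 [-7.840e-02 -9.969e-01  0.000e+00]
 [ 4.400e-03 -4.000e-04 -1.000e+00]] [ 0.61481328  0.55072614 -0.24673726] [-0.05000698 -0.04795307  0.01342605] [-46.9  22.5  62.8  88.3 -20.2  81.3 -77.4] 85.27639074203766
```

View pics/z7.png

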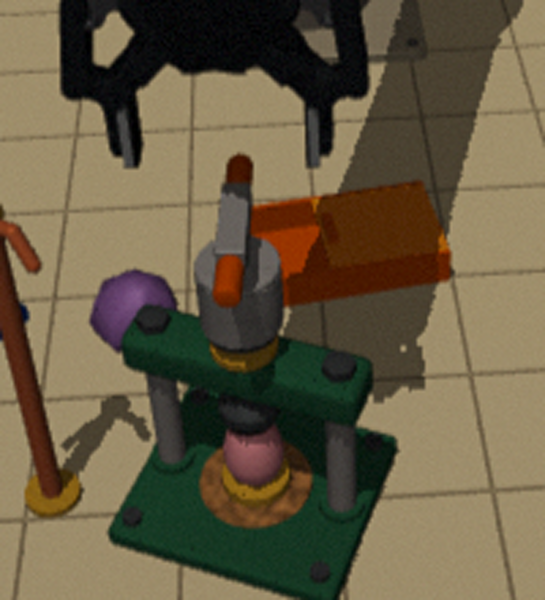

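View pics/w7.png

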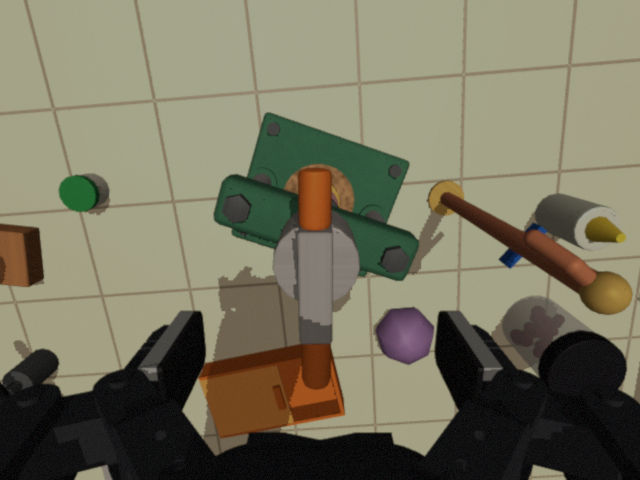

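Emit:
servo_tool(
  deltas=[
    {"offset": [0, 0, 0], "twist": -0.1},
    {"offset": [0, 0, 0], "twist": -0.22},
    {"offset": [0, 0, 0], "twist": -0.34},
    {"offset": [0, 0, 0], "twist": -0.46},
    {"offset": [0, 0, 0], "twist": -0.58},
    {"offset": [0, 0, 0], "twist": -0.7},
    {"offset": [0, 0, 0], "twist": -0.82},
    {"offset": [0, 0, 0], "twist": -0.94},
  ],
)

```text
time: 13.33
tool_pos: [591.0, -53.0, 261.4]
ee_rot: [[0.647, 0.763, -0.001], [0.763, -0.647, 0.0], [-0.0, -0.001, -1.0]]
contact_force: [0.5, 0.1, 0.8]
gripper_width: 85.5
```

Emit:
servo_tool(
  deltas=[
    {"offset": [0, 0, 0], "twist": -0.12},
    {"offset": [0, 0, 0], "twist": -0.24},
    {"offset": [0, 0, 0], "twist": -0.36},
    {"offset": [0, 0, 0], "twist": -0.48},
    {"offset": [0, 0, 0], "twist": -0.6},
    {"offset": [0, 0, 0], "twist": -0.72},
    {"offset": [0, 0, 0], "twist": -0.84},
    {"offset": [0, 0, 0], "twist": -0.96},
  ],
)

```text
time: 14.0
tool_pos: [591.0, -53.1, 261.3]
ee_rot: [[-0.254, 0.967, -0.001], [0.967, 0.254, 0.0], [0.0, -0.001, -1.0]]
contact_force: [-0.2, 0.1, 0.4]
gripper_width: 85.7
```

Emit:
servo_tool(
  deltas=[
    {"offset": [0, 0, 0], "twist": -0.12},
    {"offset": [0, 0, 0], "twist": -0.24},
    {"offset": [0, 0, 0], "twist": -0.36},
    {"offset": [0, 0, 0], "twist": -0.48},
    {"offset": [0, 0, 0], "twist": -0.6},
    {"offset": [0, 0, 0], "twist": -0.72},
    {"offset": [0, 0, 0], "twist": -0.84},
    {"offset": [0, 0, 0], "twist": -0.96},
  ],
)

```text
time: 14.67
tool_pos: [591.0, -53.1, 261.3]
ee_rot: [[-0.938, 0.346, -0.001], [0.346, 0.938, -0.0], [0.001, -0.0, -1.0]]
contact_force: [0.5, -0.1, -0.1]
gripper_width: 85.5
```

Emit:
servo_tool(
  deltas=[
    {"offset": [0, 0, 0], "twist": -0.1},
    {"offset": [0, 0, 0], "twist": -0.2},
    {"offset": [0, 0, 0], "twist": -0.28},
    {"offset": [0, 0, 0], "twist": -0.28},
    {"offset": [0, 0, 0], "twist": -0.28},
    {"offset": [0, 0, 0], "twist": -0.28},
    {"offset": [0, 0, 0], "twist": -0.28},
    {"offset": [0, 0, 0], "twist": -0.28},
  ],
)

```text
time: 15.33
tool_pos: [591.3, -53.0, 261.7]
ee_rot: [[-0.997, 0.081, -0.0], [0.081, 0.997, 0.0], [0.0, 0.0, -1.0]]
contact_force: [-0.4, -0.5, 0.3]
gripper_width: 85.7
```

```bash
python3 - <<'E'
from h import *
im,d,k=snap('wrist','w8'); s=r.read_state(); print(s['time'],s['tool_pos'],s['ee_rot'].round(4),s['joint_positions'].round(1),np.degrees(np.arctan2(*s['ee_rot'][[1,0],1])))
f,cx,cy,R,t=k
v,u=np.mgrid[0:480,0:640]
P=(np.stack([(u-cx)/f*d,(v-cy)/f*d,d],-1)-t)@R
rr=np.hypot(P[...,0]-592,P[...,1]+52)
for lo,hi in((232,248),(234,246)):
    m=(P[...,2]>lo)&(P[...,2]<hi)&(d>0)&(rr<62)
    print(m.sum(),cv2.minAreaRect(P[m][:,:2].astype(np.float32)),np.percentile(P[m][:,2],[10,50,90]))
for lo,hi in((202,212),):
    m=(P[...,2]>lo)&(P[...,2]<hi)&(d>0)&(rr<32)
    print(m.sum(),cv2.minEnclosingCircle(P[m][:,:2].astype(np.float32)),np.percentile(P[m][:,2],[10,50,90]))
E
```

```text
15.3833 [591.30270553 -52.9756033  261.69948481] [[-9.967e-01  8.060e-02 -1.000e-04]
 [ 8.060e-02  9.967e-01  1.000e-04]
 [ 1.000e-04  1.000e-04 -1.000e+00]] [-25.2  15.2  31.8  87.6  -8.1  79.5  92.5] 85.37904043742547
7386 ((591.190185546875, -52.7562141418457), (16.04454803466797, 109.62569427490234), 86.01373291015625) [237.63030711 240.65448133 241.79910394]
7313 ((591.190185546875, -52.7562141418457), (16.04454803466797, 109.62569427490234), 86.01373291015625) [237.79822904 240.67635734 241.80308294]
2935 ((591.4395751953125, -52.61616516113281), 23.98822784423828) [206.34089507 207.22123816 208.04634258]
```

View pics/w8.png

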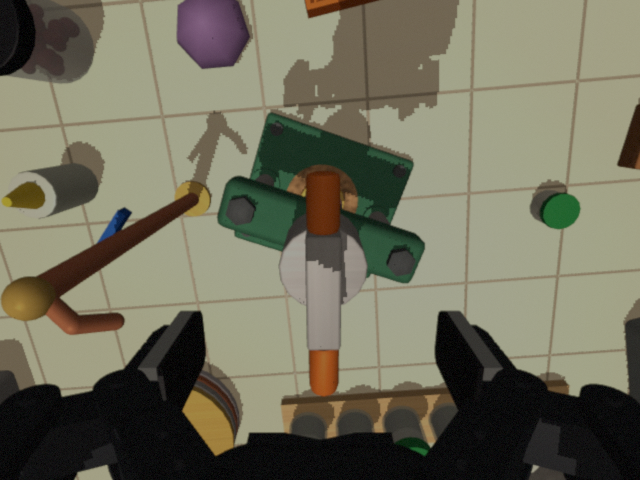

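Emit:
servo_tool(
  deltas=[
    {"offset": [0, 0.3, 6], "twist": -0.01},
    {"offset": [0, 0.3, 16], "twist": -0.01},
    {"offset": [0, 0.3, 27], "twist": -0.01},
    {"offset": [0, 0.3, 36], "twist": -0.01},
    {"offset": [0, 0.3, 42], "twist": -0.01},
    {"offset": [0, 0.3, 46], "twist": -0.01},
    {"offset": [0, 0.3, 46], "twist": -0.01},
    {"offset": [0, 0.3, 46], "twist": -0.01},
  ],
)

```text
time: 16.05
tool_pos: [591.3, -52.8, 215.7]
ee_rot: [[-0.998, 0.07, -0.0], [0.07, 0.998, 0.0], [0.0, 0.0, -1.0]]
contact_force: [0.0, -0.1, 0.3]
gripper_width: 85.4
```

Emit:
servo_tool(
  deltas=[
    {"offset": [0, 0, 0], "twist": 0},
    {"offset": [0, 0, 0], "twist": 0},
    {"offset": [0, 0, 0], "twist": 0},
    {"offset": [0, 0, 0], "twist": 0},
    {"offset": [0, 0, 0], "twist": 0},
    {"offset": [0, 0, 0], "twist": 0},
    {"offset": [0, 0, 0], "twist": 0},
    {"offset": [0, 0, 0], "twist": 0},
  ],
  grip=0,
  newtons=80,
)

```text
time: 16.72
tool_pos: [591.5, -52.4, 216.0]
ee_rot: [[-0.998, 0.069, 0.0], [0.069, 0.998, 0.0], [-0.0, 0.0, -1.0]]
contact_force: [-0.2, 1.3, 2.5]
gripper_width: 14.6
```

```bash
python3 - <<'E'
from h import *
s=r.read_state(); print(s['time'],s['tool_pos'],s['contact_force'],s['moment'],s['joint_positions'].round(1),np.degrees(np.arctan2(*s['ee_rot'][[1,0],1])))
E
```

```text
16.7167 [591.46149759 -52.4226301  215.95930941] [-0.17071412  1.3486091   2.51183919] [0.33343534 0.08677455 0.02402494] [-24.9  16.7  31.2  91.5  -8.9  74.3  93.8] 86.02024703976751
```

Emit:
servo_tool(
  deltas=[
    {"offset": [0, 0, 0.25], "twist": 0.1},
    {"offset": [0, 0, 0.5], "twist": 0.2},
    {"offset": [0, 0, 0.8], "twist": 0.31},
    {"offset": [0, 0, 1.1], "twist": 0.42},
    {"offset": [0, 0, 1.35], "twist": 0.53},
    {"offset": [0, 0, 1.65], "twist": 0.64},
    {"offset": [0, 0, 1.95], "twist": 0.75},
    {"offset": [0, 0, 2.2], "twist": 0.86},
  ],
)

```text
time: 17.38
tool_pos: [591.6, -51.5, 213.9]
ee_rot: [[-0.595, 0.804, 0.001], [0.804, 0.595, 0.001], [0.001, 0.001, -1.0]]
contact_force: [0.4, 3.9, 2.0]
gripper_width: 14.6
```

```bash
cat > st.py <<'E'
from h import *
s=r.read_state(); print(s['time'],s['tool_pos'].round(1),s['contact_force'].round(1),s['moment'].round(2),s['joint_positions'].round(1),np.degrees(np.arctan2(*s['ee_rot'][[1,0],1])))
E
python3 st.py
```

```text
17.3833 [591.6 -51.5 213.9] [0.4 3.9 2. ] [0.91 0.06 0.39] [-30.7  17.8  38.7  91.9 -11.6  74.3  46.3] 36.50910856741826
```

Emit:
servo_tool(
  deltas=[
    {"offset": [0, 0, 0.25], "twist": 0.1},
    {"offset": [0, 0, 0.5], "twist": 0.2},
    {"offset": [0, 0, 0.8], "twist": 0.31},
    {"offset": [0, 0, 1.1], "twist": 0.42},
    {"offset": [0, 0, 1.35], "twist": 0.53},
    {"offset": [0, 0, 1.65], "twist": 0.64},
    {"offset": [0, 0, 1.95], "twist": 0.75},
    {"offset": [0, 0, 2.2], "twist": 0.86},
  ],
)

```text
time: 18.05
tool_pos: [592.2, -51.0, 211.8]
ee_rot: [[0.22, 0.975, 0.002], [0.975, -0.22, 0.002], [0.002, 0.001, -1.0]]
contact_force: [3.1, 5.4, 1.7]
gripper_width: 14.4
```

```bash
python3 st.py
```

```text
18.05 [592.2 -51.  211.8] [3.1 5.4 1.7] [ 1.12 -0.57  0.26] [-36.9  19.7  47.1  92.3 -15.   74.4  -0.2] -12.725262014097593
```

Emit:
servo_tool(
  deltas=[
    {"offset": [0, 0, 0.25], "twist": 0.1},
    {"offset": [0, 0, 0.5], "twist": 0.2},
    {"offset": [0, 0, 0.75], "twist": 0.3},
    {"offset": [0, 0, 1.0], "twist": 0.4},
    {"offset": [0, 0, 1.25], "twist": 0.5},
    {"offset": [0, 0, 1.4], "twist": 0.55},
    {"offset": [0, 0, 1.5], "twist": 0.6},
    {"offset": [0, 0, 1.65], "twist": 0.65},
  ],
)

```text
time: 18.72
tool_pos: [592.7, -51.0, 210.3]
ee_rot: [[0.764, 0.646, 0.003], [0.646, -0.764, 0.001], [0.003, 0.001, -1.0]]
contact_force: [5.1, 4.2, 2.6]
gripper_width: 14.9
```

```bash
python3 st.py; python3 - <<'E'
from h import *
im,d,k=snap('scene','s9')
c=cv2.resize(im[230:390,230:370],(525,600),interpolation=cv2.INTER_CUBIC); cv2.imwrite('pics/z9.png',c[:,:,::-1])
E
python3 st.py
```

```text
18.7167 [592.7 -51.  210.3] [5.1 4.2 2.6] [ 1.   -1.02  0.39] [-41.8  22.   54.3  92.6 -18.5  74.7 -34.5] -49.78944502340122
18.7667 [592.8 -51.  210.3] [5.  3.9 2.9] [ 1.05 -0.97  0.36] [-41.9  22.   54.3  92.6 -18.5  74.7 -34.7] -50.00676965665314
```

View pics/z9.png

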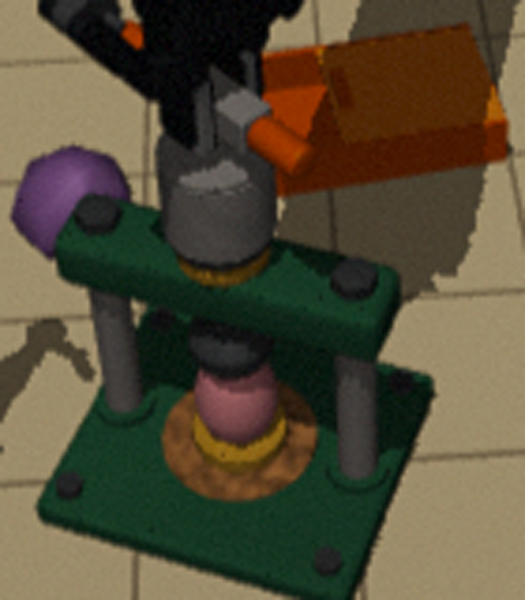

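Emit:
servo_tool(
  deltas=[
    {"offset": [0, 0, 0.15], "twist": 0.06},
    {"offset": [0, 0, 0.3], "twist": 0.12},
    {"offset": [0, 0, 0.5], "twist": 0.2},
    {"offset": [0, 0, 0.5], "twist": 0.2},
    {"offset": [0, 0, 0.5], "twist": 0.2},
    {"offset": [0, 0, 0.5], "twist": 0.2},
    {"offset": [0, 0, 0.5], "twist": 0.2},
    {"offset": [0, 0, 0.5], "twist": 0.2},
  ],
)

```text
time: 19.43
tool_pos: [592.8, -51.2, 209.8]
ee_rot: [[0.876, 0.483, 0.003], [0.483, -0.876, 0.001], [0.003, 0.0, -1.0]]
contact_force: [5.0, 4.7, 2.0]
gripper_width: 14.8
```

```bash
python3 st.py
```

```text
19.4333 [592.8 -51.2 209.8] [5.  4.7 2. ] [ 1.05 -1.18  0.09] [-43.3  22.9  56.6  92.7 -19.8  74.9 -44.8] -61.14540058070278
```

Emit:
servo_tool(
  deltas=[
    {"offset": [0, 0, 0], "twist": 0},
    {"offset": [0, 0, 0], "twist": 0},
    {"offset": [0, 0, 0], "twist": 0},
    {"offset": [0, 0, 0], "twist": 0},
    {"offset": [0, 0, -2], "twist": 0},
    {"offset": [0, 0, -12], "twist": 0},
    {"offset": [0, 0, -28], "twist": 0},
    {"offset": [0, 0, -50], "twist": 0},
  ],
  grip=1,
)

```text
time: 20.1
tool_pos: [590.7, -52.8, 259.4]
ee_rot: [[0.877, 0.481, -0.002], [0.481, -0.877, -0.0], [-0.002, -0.001, -1.0]]
contact_force: [-0.2, -0.1, 0.2]
gripper_width: 85.3
```

Emit:
servo_tool(
  deltas=[
    {"offset": [0, 0, -20], "twist": 0},
    {"offset": [0, 0, -40], "twist": 0},
    {"offset": [0, 0, -50], "twist": 0},
    {"offset": [0, 0, -50], "twist": 0},
    {"offset": [0, 0, -50], "twist": 0},
    {"offset": [0, 0, -50], "twist": 0},
    {"offset": [0, 0, -50], "twist": 0},
    {"offset": [0, 0, -50], "twist": 0},
  ],
)

```text
time: 20.77
tool_pos: [591.0, -52.6, 308.2]
ee_rot: [[0.877, 0.481, -0.001], [0.481, -0.877, -0.0], [-0.001, -0.001, -1.0]]
contact_force: [0.3, -0.2, 0.6]
gripper_width: 85.4
```

```bash
python3 st.py; python3 - <<'E'
from h import *
im,d,k=snap('wrist','w10'); s=r.read_state()
f,cx,cy,R,t=k
v,u=np.mgrid[0:480,0:640]
P=(np.stack([(u-cx)/f*d,(v-cy)/f*d,d],-1)-t)@R
rr=np.hypot(P[...,0]-591.5,P[...,1]+52.6)
m=(P[...,2]>226)&(P[...,2]<242)&(d>0)&(rr<62)
print(m.sum(),cv2.minAreaRect(P[m][:,:2].astype(np.float32)),np.percentile(P[m][:,2],[10,50,90]))
m=(P[...,2]>192)&(P[...,2]<210)&(d>0)&(rr<32)
print(m.sum(),cv2.minEnclosingCircle(P[m][:,:2].astype(np.float32)),np.percentile(P[m][:,2],[10,50,90]))
im,d,k=snap('scene','s10')
c=cv2.resize(im[170:390,200:400],(545,600),interpolation=cv2.INTER_CUBIC); cv2.imwrite('pics/z10.png',c[:,:,::-1])
E
```

```text
20.7667 [591.  -52.6 308.2] [ 0.3 -0.2  0.6] [-0.    0.03  0.01] [-44.4  19.6  58.8  84.  -16.7  85.8 -47. ] -61.246136430472895
4718 ((592.078857421875, -51.7662467956543), (109.28314208984375, 16.017112731933594), 29.2023983001709) [231.39609624 234.39899458 235.59522222]
2038 ((591.9140625, -51.86222457885742), 23.92379379272461) [199.99543885 200.99379777 201.83820583]
```

View pics/z10.png

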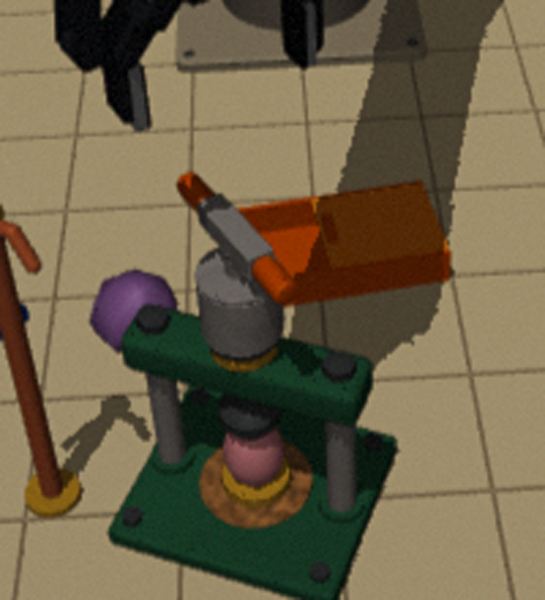

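```bash
python3 - <<'E'
from h import *
print(r.finish_job()); print(r.read_state()['time'])
E
```

```text
the job is handed in; nothing more can be done
None
the job is handed in; nothing more can be done
```

The medium orange-gripped T-handle (bar 109 mm long, hub 48 mm wide) is seated on the press stub, and the egg is clamped at an estimated 63–70 N. I handed the job in at about 21 s; no verdict is reported.

**What I did:**
- I lined the handle up with the stub teeth, measured at −36°, and slid it home. The first contact force showed as the hub reached the height expected for the collar.
- I turned it clockwise about 295° in two grips, lowering the tool with the screw, then let go and raised the gripper clear.

**Last checks:**
- **Seating:** the hub is centred at (591.9, −51.9), within about 1 mm of the screw axis. It looks upright on the collar in the scene picture. Its top is at 201 mm, down about 12.5 mm from the starting height, which fits the turn.
- **Screw and force:** the bar angle puts the screw at about 5.3 rad and the hub height at about 5.2 rad. That is roughly 1.5 rad past touching the egg.
- **Surroundings:** in the last scene picture the egg stands upright under the pad, and nothing in the press area has visibly moved. I did not re-measure the bystanders.

**Disagreements and limits:**
- The measured torque rose only from about 0.3 to 0.39 N m, against about 0.44 expected. It was noisy, and the last reading (0.09 N m) was with the arm at rest. I set the tightness from angle and height, not from torque.
- There was a steady sideways force of up to 7 N while turning, from gripping the bar about 1 mm off-centre.

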